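Slide a speed controller along the rail into its test nest and bolt it in

ROBOT

A 6-joint arm with a two-finger parallel gripper is mounted at the origin on a cart in front of the work surface, level with it; the furniture and walls round the work are solid. World frame = base frame: x ahead of the robot, y to its left, z up, the work surface at z = 0. Lengths are in m, angles in rad, forces in N, time in s.
With the tool pointing down it reaches from about 0.275 to 0.75 m from the base axis. Payload 10.2 kg.
Tool frame: the origin (TCP) lies midway between the tips of the shut fingers; the grasp point (between the pads) lies 19 mm behind it; z points along the fingers, x is the direction in which the jaws open and shut, and the axes are right-handed (so a half turn about z gives the same grasp; the last joint's range is limited). The gripper opens to 88 mm and grips with 3 to 60 N. Pads are 18 mm wide; open, the fingers measure 123 mm over their backs; the gripper's body (75 mm by 187 mm) begins 45 mm behind the grasp point.
Start: joints at [0.996, 0.313, 1.498, -0, 1.331, -0.223], TCP at [0.181, 0.493, 0.208] pointing down, gripper open.
Joint ranges: [-2.94, 2.94], [-0.97, 2.17], [0.19, 2.56], [-1.23, 4.37], [0.02, 3.11], [-2.88, 2.88]. Speed limits (rad/s): [2.39, 2.39, 3.01, 3.14, 3.14, 3.14].

INTERFACE

Orientations are given as a unit quaternion [x, y, z, w].
In Python, from bench import robot, imaging gives the robot as it stands.
- The arm moves only by the shell command python3 -m inch 'ROWS' [FORCE]. ROWS is a JSON object of lists of equal length, an entry for each row: "translation": the shift along the world's x, y, z in units of 2 cm (1.0 is 2 cm), a list of three; "twist": the turn about the world's z in units of 90 degrees (1.0 is 90 degrees); "jaw": the closure, from 0 (fully open) to 1 (shut). A call has 1 to 12 rows; each row shifts and turns the commanded pose from where the row before left it; what a row does not reach is not made up. A row lasts 1/10 s, in which the tool goes at most 50 mm and 8.59 degrees, less where a joint would pass 70% of its speed; a pose out of reach is approached as far as the arm can. A call with a number of a shift or a turn outside -1 to 1 is refused whole. A call with a gripper value outside its range is refused whole. The fingers move at their own pace and stop on an object; FORCE is the grip in N (left out, the last holds). Time passes only in rows, so rows that do not move let the fingers close. It gives the time, the measured TCP pose, the force and the opening at its end, in the units of the state.
- robot.get_obs(): the state, without advancing time (a new reading comes with each control period).
- imaging.grab_frame(name): name is "side" or "top" or "wrist"; returns (picture, depth): 384x512x3 uint8, red, green, blue; 384x512 float32, m along the optical axis (not along the pixel's ray), 0 where there is no reading.
- imaging.camera_model(name): a dict with "mtx" (3x3 intrinsics, pixels), "xyz" and "rotation" of the camera in the world. Camera axes: x right, y up, looking along -z (the intrinsics and any distortion apply to the point x, -y, -z); pixel columns grow to the right and rows downward; lengths in m; the calibration is good to about 2 mm. The wrist camera is an equidistant fisheye: a pixel r from the principal point sees the ray r / f radians off the axis. A picture is of the moment at which its call begins: read the wrist's pose just before it. camera_model takes no time and is no camera call; for the wrist camera it gives the pose at the moment of the call.
- robot.close_job(): hands the job in, once; it reports no verdict.
The state is a dict: "t": time; "qpos": joint angles; "joint_velocities": joint speeds; "tau": joint torques, N m; "tcp_pos": TCP position; "ee_rot": TCP orientation; "wrist_force": force on the tool from outside, world axes, zero at the start; "ft_torque": the same for the moment, N m; "width": finger opening in m.
Only numpy, scipy, OpenCV 4.12 (cv2) and the standard library are available. Lean on these libraries where they do the work, as an engineer would, in place of code of your own. Each camera call takes 0.05 s, during which the arm holds its last target. There are 200 camera calls.

TASK

Load the loose yellow speed controller into the test fixture without picking it up: with the fingertips push it across the deck until its long side lies flat on the black back rail, then slide it along, kept against the rail, until it is fully home in the corner pocket with its end against the stop. Then push the orange tab to shoot the brass bolt fully in behind it, and leave everything else where it is.

Things in the scene. Friction and masses are not known exactly. Their poses are not given: they have to be found in the camera images.
- controller: the part: flat yellow speed controller, a box 30 x 56 x 11 mm (x, y, z), about 40 g, lying loose and askew on the fixture's deck (another, wired one lies far off to the right and is not meant). Origin at the centre of its underside, y along its length, z up. Either end may lead.
- fixture: test fixture, fixed to the desk: grey metal deck 120 x 270 mm (x, y), its top 10 mm above the desk. Origin on the desk under the deck's centre; x points from the open near side to the black back rail, y along the rail towards the pocket. Nothing but the rail, pocket, bolt and part is on the deck. All fixture-frame numbers below are mm in this frame.
- rail (a point): middle of the back rail's inner face, at deck height: x = 45, y = 0. The rail runs along y from -127 to 127 and stands 14 above the deck. With the part flat on the rail the part's centre is at x = 30.
- stop (a point): middle of the pocket's end stop face at deck height: x = 29, y = 115; the stop spans x = 2 to 57, 14 high. The pocket's outer lip, 9 high, has its inner face at x = 12, outer at x = 2, from y = 80 to the stop, with a slanted lead-in from y = 66 spreading to about x = -4. The pocket is 33 wide, open above and towards -y; the seated part sticks out of the lip by 21.
- bolt_tip (a point): tip of the brass bolt, which runs along x at y = 52 (8 wide, 1.5 to 9.5 above the deck) out of a steel housing at x = -35 to -17, y = 37 to 67, 18 high above the deck. Tip at x = -12 when open, x = 24 when fully in, its side then some 3 mm behind the seated part's end.
- seat (a point): centre of the part's underside when it is fully home in the pocket: (30, 87) mm in the fixture's frame, on the deck. Axes as the fixture's. (On the way there: a fixed gooseneck lamp hangs over the right-hand bench at about x = 0.54, y = -0.49 m from the robot, 0.5 m up and higher; the way clear of it is close in to the robot.)
- bolt (a joint): slide of the bolt: 0 = open (tip clear of the channel), 0.036 = fully in behind the part; moves along the fixture's +x, stays where it is left, needs about 1 to 3 N. The part blocks it if it is not home.
- bolt_push (a point): centre of the near face of the bolt's upright orange tab (7 x 24 x 26 mm in the fixture's x, y, z; from 1.5 to 27.5 mm above the deck's height, standing at or beyond the deck's near edge); moves with the bolt. Push it along the fixture's +x.
- adapter: bystander: small silver coax adapter, 15 x 28 x 15 mm, on the desk behind the rail; origin at the centre of its underside. Leave it alone.
- memory_stick: bystander: black memory stick, 16 x 50 x 7 mm, on the desk beyond the fixture's -y end; origin at the centre of its underside. Leave it alone.
- tin: bystander: round yellow and white tin, 50 mm wide, 22 high; origin at the centre of its underside. Leave it alone.
- jar: bystander: small jar with black lid, 44 mm wide, 52 high; origin at the centre of its underside. Leave it alone.
- tape: bystander: roll of black tape, 64 mm wide, 18 high; origin at the centre of its underside. Leave it alone.
- driver: bystander: blue screwdriver, 135 mm long, lying to the left; origin at the centre of its underside. Leave it alone.
- pen: bystander: black and red marker pen, 129 mm long, lying to the left; origin at the centre of its underside. Leave it alone.
Mind the look-alikes: they are no part of the job. Leave any grey look-alike of the controller alone.

How it is judged:
On the way, in this order (a step that is already met when the one before it is completed fails the run):
1. the controller's long side lies flat on the back rail, short of the pocket (x of controller in the frame of fixture above 0.027 m and angle between the y axis of controller and the y axis of fixture, either way round below 0.07 rad and y of controller in the frame of fixture below 0.03 m), for 0.1 s.
2. the controller is fully home in the corner pocket, the bolt still open (x of controller in the frame of fixture above 0.027 m and angle between the y axis of controller and the y axis of fixture, either way round below 0.07 rad and y of controller in the frame of fixture above 0.084 m and z of controller in the frame of fixture below 0.013 m and angle between controller's own z axis and vertical below 0.1 rad and value of joint bolt below 0.02 m), for 0.1 s.
3. the bolt is fully in (value of joint bolt above 0.032 m), for 0.1 s.
At the end, for the whole second after the job is handed in: The controller lies flat in the corner pocket, within 3 mm of the rail and of the end stop, its length within 4 degrees of the rail, at rest, and the bolt is in to within 4 mm of its full travel (x of controller in the frame of fixture above 0.027 m and angle between the y axis of controller and the y axis of fixture, either way round below 0.07 rad and y of controller in the frame of fixture above 0.084 m and z of controller in the frame of fixture below 0.013 m and angle between controller's own z axis and vertical below 0.1 rad and value of joint bolt above 0.032 m and linear speed of controller below 0.01 m/s); the robot touches nothing.
It fails at once if the controller is lifted more than 8 mm off the deck, tipped up by more than 0.4 rad or pushed off the deck (z of controller in the frame of fixture above 0.018 m or angle between controller's own z axis and vertical above 0.4 rad or z of controller in the frame of fixture below 0.005 m).
It fails at once if the controller is more than 10 mm off the rail on its way along to the pocket (y of controller in the frame of fixture above 0.01 m and x of controller in the frame of fixture below 0.02 m).
It fails at once if another loose thing is moved by more than 3 cm (distance of any of adapter, memory_stick, tin, jar, tape, driver, pen from where it was at the start of the episode above 0.03 m).
It also fails if it takes over 51 s, if anything falls off the work surface, if the arm or the gripper's body presses on something with over 40 N, if the wrist force passes 120 N, or if a joint passes its speed limit or range.

## Working session

There is one attempt and no reset: what is moved stays moved. The work goes in short steps, Python scripts to look and compute and a shell command to move; the robot and the scene stay as the last step left them, time stands still between calls to the robot, and variables do not carry over. Pictures are saved under pics/ and viewed, about 8 in all and at most 12, crops included, and the job is handed in when it is done.

```bash
ls; mkdir -p pics
python3 - <<'E'
from bench import robot, imaging
import cv2,numpy as np
print(robot.get_obs())
for n in("top","side"):
    im,d=imaging.grab_frame(n); cv2.imwrite(f"pics/{n}0.png",im[:,:,::-1]); np.savez(f"{n}0.npz",im=im,d=d)
    print(n,imaging.camera_model(n))
E
```

```text
pics
{'t': 0.0, 'qpos': array([ 9.95606365e-01,  3.13410923e-01,  1.49840236e+00,  1.28559651e-05,
        1.33099661e+00, -2.23365870e-01]), 'joint_velocities': array([-6.13909529e-04, -3.91838210e-04,  7.70030084e-05, -1.21588646e-03,
        9.57956084e-04,  3.23544446e-03]), 'tau': array([ 5.76375842e-04, -4.02208865e+01, -2.52263725e+01,  6.94097229e-02,
        3.52711009e-02, -3.77946412e-05]), 'tcp_pos': array([0.18076073, 0.49261153, 0.20749416]), 'ee_rot': array([ 8.19943020e-01,  5.72444821e-01, -5.66163014e-04,  2.23421162e-04]), 'wrist_force': array([-0.31824493, -0.83668757, -0.30885992]), 'ft_torque': array([ 0.03513524,  0.04462677, -0.01574556]), 'width': 0.08798167426530616}
top {'mtx': array([[383.56544401,   0.        , 257.41561908],
       [  0.        , 383.56544401, 187.43525908],
       [  0.        ,   0.        ,   1.        ]]), 'xyz': array([0.50625597, 0.15659029, 0.95178519]), 'rotation': array([ 0.04220487, -0.02427518, -0.6986433 ,  0.7138116 ])}
side {'mtx': array([[487.35379265,   0.        , 244.71675436],
       [  0.        , 487.35379265, 192.8146098 ],
       [  0.        ,   0.        ,   1.        ]]), 'xyz': array([ 0.71286591, -0.35566614,  0.93643169]), 'rotation': array([0.27158851, 0.02937476, 0.12170118, 0.95423563])}
```

View pics/top0.png

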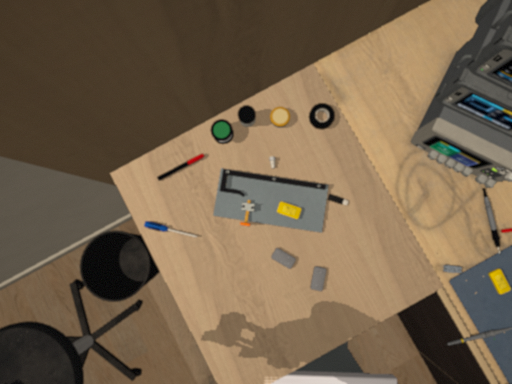

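View pics/side0.png

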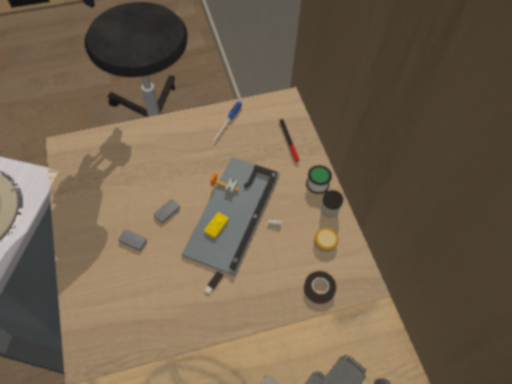

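The top view shows the loose yellow controller at (289,210) on the grey deck. The pocket is at the left end of the fixture, the bolt's orange tab at (246,224), and the rail runs along the upper edge. These could be mistaken for the controller:
- the wired yellow one at (500,281)
- the tin at (280,117)
- the grey look-alikes at (284,257) and (318,278)

I choose (289,210) because it is yellow and lies loose on the deck. The side view agrees, with the controller at (216,225).

```bash
cat > h.py <<'E'
import cv2,numpy as np
from scipy.spatial.transform import Rotation as R
def rays(cm,uv,fish=False):
    uv=np.atleast_2d(uv).astype(float);K=cm["mtx"]
    n=np.c_[(uv[:,0]-K[0,2])/K[0,0],(uv[:,1]-K[1,2])/K[1,1]]
    if fish:
        th=np.linalg.norm(n,axis=1,keepdims=True)+1e-12
        d=np.c_[n/th*np.sin(th),np.cos(th)]
    else: d=np.c_[n,np.ones(len(n))]
    d[:,1:]*=-1
    return np.array(cm["xyz"]),R.from_quat(cm["rotation"]).apply(d) if np.size(cm["rotation"])==4 else d@np.array(cm["rotation"]).T
def onplane(cm,uv,z,fish=False):
    o,d=rays(cm,uv,fish); return (o+d*((z-o[2])/d[:,2])[:,None])[:,:2]
def rect(P):
    (c,s,a)=cv2.minAreaRect((P*1000).astype(np.float32)); return np.round(c,1),np.round(s,1),round(a,1)
def big(mask,near=None):
    cs=[c for c in cv2.findContours(mask.astype(np.uint8),cv2.RETR_EXTERNAL,cv2.CHAIN_APPROX_NONE)[0] if cv2.contourArea(c)>15]
    if near is None: c=max(cs,key=cv2.contourArea)
    else: c=min(cs,key=lambda c:np.linalg.norm(c[:,0].mean(0)-near))
    return c[:,0]
E
python3 - <<'E'
from h import *
from bench import imaging
for n,yp,op,dp in(("top",(289,210),(246,224),(260,205)),("side",(216,225),(214,180),(215,245))):
    im=np.load(n+"0.npz")["im"];cm=imaging.camera_model(n);hsv=cv2.cvtColor(im,cv2.COLOR_RGB2HSV)
    y=cv2.inRange(hsv,(22,150,120),(35,255,255)); o=cv2.inRange(hsv,(5,150,100),(19,255,255))
    print(n,"part top",rect(onplane(cm,big(y,yp),.021)),"orange",rect(onplane(cm,big(o,op),.03)))
    k=im[dp[1],dp[0]];print("deck hsv",hsv[dp[1],dp[0]])
    h=hsv[dp[1],dp[0]].astype(int)
    m=cv2.inRange(hsv,tuple((h-[15,30,35]).clip(0).tolist()),tuple((h+[15,40,35]).clip(0,255).tolist()))
    c=big(m); print("deck",rect(onplane(cm,c,.010)),onplane(cm,cv2.boxPoints(cv2.minAreaRect(c)),.010).round(4).tolist())
    x,yy=yp; cr=im[yy-70:yy+60,x-90:x+80]; cv2.imwrite(f"pics/c_{n}.png",cv2.resize(cr[:,:,::-1],None,fx=4.5,fy=4.5,interpolation=cv2.INTER_CUBIC))
E
```

```text
top part top (array([540.8, 104.3]), array([54.9, 29.1]), 72.7) orange (array([517.6, 210.2]), array([31.1, 21.6]), 1.3)
deck hsv [ 53  10 103]
deck (array([563.6, 148.7]), array([264.1, 111.9]), 82.3) [[0.5252, 0.2866], [0.6369, 0.2731], [0.6013, 0.0094], [0.4912, 0.0255]]
side part top (array([542.1, 101.9]), array([56.7, 30.4]), 72.5) orange (array([512.2, 203. ]), array([23. , 39.2]), 46.8)
deck hsv [ 72  11 118]
deck (array([561.8, 147.2]), array([263. , 104.8]), 82.6) [[0.4939, 0.0237], [0.5068, 0.2924], [0.6229, 0.268], [0.5968, 0.0077]]
```

View pics/c_top.png

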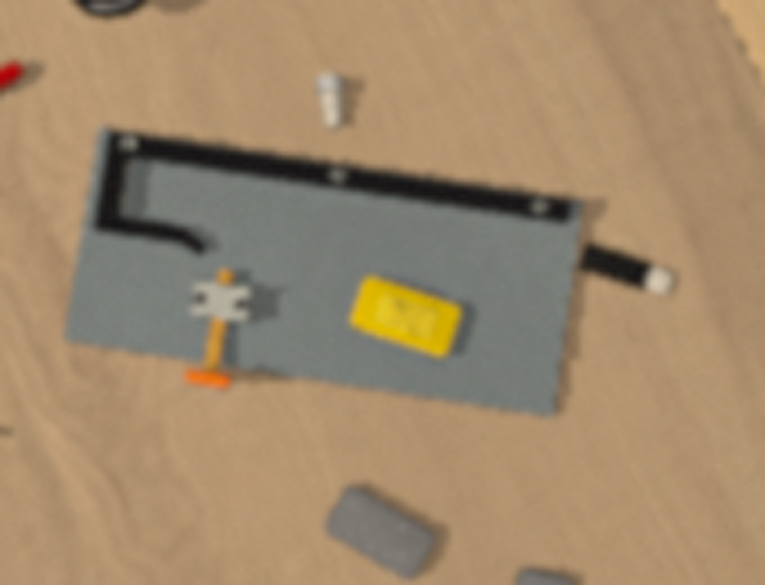

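The crop confirms it: a loose yellow box lying askew at about (405,315), with its pocket-side end leaning towards the rail and the bolt open. The part sits at roughly (-20,-48) in the fixture frame. I'll move over the near side with the jaw axis turned along the rail, then refine with the wrist camera.

```bash
python3 -m inch '{"translation":[[0.75,-0.98,0],[0.75,-0.98,0],[0.75,-0.98,0],[0.75,-0.98,0],[0.75,-0.98,0],[0.75,-0.98,0],[0.75,-0.98,0],[0.75,-0.98,0],[0.75,-0.98,0],[0.75,-0.98,0]],"twist":[0.07,0.07,0,0,0,0,0,0,0,0],"jaw":[0.77,0.77,0.77,0.77,0.77,0.77,0.77,0.77,0.77,0.77]}' 20
python3 -m inch '{"translation":[[0.75,-0.98,0],[0.75,-0.98,0],[0.75,-0.98,0],[0.75,-0.98,0],[0.75,-0.98,0],[0.75,-0.98,0],[0.75,-0.98,0],[0.75,-0.98,0],[0.75,-0.98,0],[0.75,-0.98,0],[0,0,0],[0,0,0]],"twist":[0,0,0,0,0,0,0,0,0,0,0,0],"jaw":[0.77,0.77,0.77,0.77,0.77,0.77,0.77,0.77,0.77,0.77,0.77,0.77]}'
python3 - <<'E'
from bench import robot, imaging
import cv2,numpy as np
cm=imaging.camera_model("wrist")
im,d=imaging.grab_frame("wrist"); cv2.imwrite("pics/w1.png",im[:,:,::-1]); np.savez("w1.npz",im=im,d=d,**cm)
print(cm)
E
```

```text
t: 1.1
tcp_pos: [0.3313, 0.2959, 0.2078]
ee_rot: [0.752, 0.659, -0.0, -0.0]
wrist_force: [0.5, -0.3, -0.7]
width: 0.0202
t: 2.3
tcp_pos: [0.4806, 0.1009, 0.2077]
ee_rot: [0.752, 0.659, -0.0, -0.0]
wrist_force: [-0.3, 0.3, 0.0]
width: 0.0204
{'mtx': array([[297.31863964,   0.        , 260.48490572],
       [  0.        , 297.31863964, 191.66984252],
       [  0.        ,   0.        ,   1.        ]]), 'xyz': array([0.40398359, 0.11085229, 0.38460756]), 'rotation': array([-0.11529548, -0.10166543,  0.65037772,  0.7438951 ])}
```

View pics/w1.png

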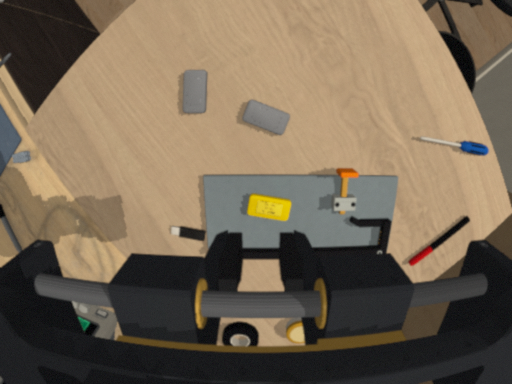

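The wrist view shows the near edge of the deck from (204,176) to (397,177), the part at (269,208) and the orange tab at (347,173). I'll measure the fixture frame from the deck edges.

```bash
cat > meas.py <<'E'
from h import *
def measure(f,show=True):
    z=np.load(f);im=z["im"];cm={k:z[k] for k in("mtx","xyz","rotation")};hsv=cv2.cvtColor(im,cv2.COLOR_RGB2HSV)
    return im,cm,hsv
def part(hsv,cm,F=None,fish=True):
    y=cv2.inRange(hsv,(22,150,100),(35,255,255))
    n,l,s,c=cv2.connectedComponentsWithStats(y)
    i=1+np.argmax(s[1:,4]); return rect(onplane(cm,big(l==i),.021,fish))
E
python3 - <<'E'
from meas import *
im,cm,hsv=measure("w1.npz")
print("part",part(hsv,cm))
h=hsv[220,225].astype(int);print(h)
m=cv2.inRange(hsv,tuple((h-[20,30,40]).clip(0).tolist()),tuple((h+[20,40,40]).clip(0,255).tolist()))
m[:,:190]=0;m[:165]=0;m[:,410:]=0;m[255:]=0
c=big(m); P=onplane(cm,c,.010,True)
def line(sel):
    vx,vy,x,y=cv2.fitLine((P[sel]*1000).astype(np.float32),cv2.DIST_HUBER,0,.01,.01).ravel();print(sel.sum(),np.degrees(np.arctan2(vy,vx)));return np.array([vx,vy]),np.array([x,y])
u,v=c[:,0],c[:,1]
L={"near":line((v<180)&((u>212)&(u<325)|(u>365)&(u<388))),"yneg":line((u<208)&(v>185)&(v<228)),"ypos":line((u>392)&(v>185)&(v<228))}
def inter(a,b):
    t=np.linalg.solve(np.c_[a[0],-b[0]],b[1]-a[1]);return a[1]+t[0]*a[0]
A=inter(L["near"],L["yneg"]);B=inter(L["near"],L["ypos"]);print(A,B,np.linalg.norm(B-A))
ey=(B-A)/np.linalg.norm(B-A);ex=np.array([ey[1],-ey[0]]);O=(A+B)/2+60*ex;print("O",O,"yaw",np.degrees(np.arctan2(-ey[0],ey[1])))
np.savez("F.npz",O=O,ex=ex,ey=ey)
pc=part(hsv,cm)[0];print("part in fixture",(pc-O)@ex,(pc-O)@ey)
o=cv2.inRange(hsv,(5,150,100),(18,255,255));o[:,:310]=0;o[:,380:]=0;o[:160]=0;o[185:]=0
Q=onplane(cm,big(o),.0375,True)*1000-O;print("tab x",(Q@ex).min(),(Q@ex).max(),"y",(Q@ey).min(),(Q@ey).max())
k=cv2.inRange(hsv,(0,0,0),(180,255,60));k[:245]=0
for uv in [(390,219),(383,221)]:
    q=onplane(cm,uv,.024,True)[0]*1000-O;print("stop pix",uv,q@ex,q@ey)
# other cams: rail angle / corners consistency
from bench import imaging
for n,yp in(("top",(289,210)),("side",(216,225))):
    I=np.load(n+"0.npz")["im"];c2=imaging.camera_model(n);H=cv2.cvtColor(I,cv2.COLOR_RGB2HSV)
    q=rect(onplane(c2,big(cv2.inRange(H,(22,150,120),(35,255,255)),yp),.021));print(n,(q[0]-O)@ex,(q[0]-O)@ey,q)
from bench import robot
o=robot.get_obs();T=o["tcp_pos"][:2]*1000-O;print("tcp fix",T@ex,T@ey,"jaw deg",np.degrees(R.from_quat(o["ee_rot"]).as_euler("zyx")))
E
```

```text
part (array([541.3, 103.6]), array([55.4, 30.7]), 72.3)
[ 79  16 130]
134 82.453636
42 -7.8953466
21 -6.9491897
[491.44287   24.926643] [526.1426  286.85895] 264.22076
O [568.2731  148.01308] yaw -7.5463667
part in fixture -20.906752311987336 -47.570740430582745
tab x -77.69848462093687 -63.574672366329004 y 35.64007083066561 63.749336119585436
stop pix (390, 219) -2.127164173264996 124.28982191133878
stop pix (383, 221) 0.6012913493286627 113.60415427236401
top -21.49435166100925 -46.94246746801255 (array([540.8, 104.3]), array([54.9, 29.1]), 72.7)
side -19.890422844690672 -49.15095370315429 (array([542.1, 101.9]), array([56.7, 30.4]), 72.5)
tcp fix -80.98735224592723 -57.80436947989478 jaw deg [-8.24508238e+01 -4.13384400e-02 -1.79985888e+02]
```

```bash
python3 -m inch '{"translation":[[0.06,0.45,-0.5],[0,0,-1],[0,0,-1],[0,0,-1],[0,0,-1],[0,0,-1],[0,0,-1],[0,0,-1],[0,0,-1],[0,0,-0.7],[0,0,-0.5],[0,0,0]],"twist":[0,0,0,0,0,0,0,0,0,0,0,0],"jaw":[0.66,0.66,0.66,0.66,0.66,0.66,0.66,0.66,0.66,0.66,0.66,0.66]}'
python3 -m inch '{"translation":[[0,0,0]],"twist":[0],"jaw":[0.66]}'
```

```text
t: 3.55
tcp_pos: [0.481, 0.1106, 0.0128]
ee_rot: [0.752, 0.659, -0.001, -0.001]
wrist_force: [0.3, -0.3, 0.5]
width: 0.0301
t: 3.65
tcp_pos: [0.4822, 0.1103, 0.0143]
ee_rot: [0.752, 0.659, 0.0, 0.0]
wrist_force: [-0.2, -0.1, 0.4]
width: 0.0298
```

```bash
python3 -m inch '{"translation":[[0.4,-0.053,0],[0.4,-0.053,0],[0.4,-0.053,0],[0.198,-0.026,0],[0.198,-0.026,0],[0.198,-0.026,0],[0.198,-0.026,0],[0.198,-0.026,0],[0.198,-0.026,0],[0.198,-0.026,0],[0,0,0]],"twist":[0,0,0,0,0,0,0,0,0,0,0],"jaw":[0.66,0.66,0.66,0.66,0.66,0.66,0.66,0.66,0.66,0.66,0.66]}'
cat > snap.py <<'E'
import sys
from meas import *
from bench import robot,imaging
F=np.load("F.npz");O,ex,ey=F["O"],F["ex"],F["ey"]
o=robot.get_obs();T=o["tcp_pos"][:2]*1000-O;print("tcp fix",round(T@ex,1),round(T@ey,1),"z",o["tcp_pos"][2],"F",o["wrist_force"].round(1),"t",o["t"])
for n in sys.argv[2:]:
    cm=imaging.camera_model(n);im,d=imaging.grab_frame(n);f=n+sys.argv[1]
    np.savez(f+".npz",im=im,d=d,**cm);cv2.imwrite(f"pics/{f}.png",im[:,:,::-1])
    hsv=cv2.cvtColor(im,cv2.COLOR_RGB2HSV);y=cv2.inRange(hsv,(22,150,100),(35,255,255))
    for c in cv2.findContours(y,cv2.RETR_EXTERNAL,cv2.CHAIN_APPROX_NONE)[0]:
        if cv2.contourArea(c)<15:continue
        P=onplane(cm,c[:,0],.021,n=="wrist");q=rect(P);r=q[0]-O
        if abs(r@ex)<70 and abs(r@ey)<140: X=P*1000-O;print(n,"part",round(r@ex,1),round(r@ey,1),q[1:],"x",(X@ex).min().round(1),(X@ex).max().round(1),"y",(X@ey).min().round(1),(X@ey).max().round(1))
E
python3 snap.py 2 wrist top side
```

```text
t: 4.75
tcp_pos: [0.5343, 0.1029, 0.014]
ee_rot: [0.752, 0.659, 0.0, 0.0]
wrist_force: [0.5, 0.5, 0.7]
width: 0.0298
tcp fix -27.8 -49.1 z 0.014021598532179616 F [0.5 0.5 0.7] t 4.75
wrist part -21.8 -47.6 (array([54.8, 31.5]), 72.3) x -41.0 -3.3 y -74.4 -19.2
side part -14.9 -50.6 (array([56.7, 20. ]), 71.8) x -25.3 -2.6 y -78.3 -21.9
```

Run:
```python
import cv2,numpy as np
a=cv2.imread("pics/wrist2.png")[120:300,180:420];b=cv2.imread("pics/side2.png")[140:290,140:300]
a=cv2.resize(a,(600,450),interpolation=3)[:, :400] if 0 else cv2.resize(a,(440,330),interpolation=3);b=cv2.resize(b,(352,330),interpolation=3)
cv2.imwrite("pics/cmp2.png",np.hstack([a,b]))
```

```text
(no output)
```

View pics/cmp2.png

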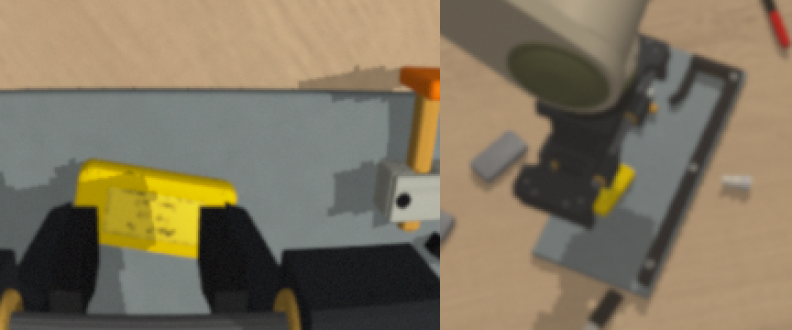

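The fingers are hovering over the part: it hasn't moved, and at about (80–240,160–240) in the left crop it lies under the tips. The tips evidently retract when the jaws are partly open. I'll back off, shut the jaws fully and push with the shut tips.

```bash
python3 -m inch '{"translation":[[0,0,0.5],[-0.9,0.12,0],[-0.9,0.12,0],[-0.9,0.12,0],[0,0,0],[0,0,0],[0,0,0],[0,0,-0.5],[0,0,0],[0,0,0]],"twist":[0,0,0,0,0,0,0,0,0,0],"jaw":[0.66,0.66,0.66,0.66,1,1,1,1,1,1]}'
python3 snap.py 3 wrist
```

```text
t: 5.9
tcp_pos: [0.4798, 0.1102, 0.0135]
ee_rot: [0.752, 0.659, -0.0, -0.0]
wrist_force: [-0.4, 0.6, -0.2]
width: 0.0006
tcp fix -82.8 -49.1 z 0.013520503390963126 F [-0.4  0.6 -0.2] t 5.9
wrist part -5.7 -44.1 (array([15.8,  3.1]), 81.1) x -7.3 -4.0 y -52.0 -36.3
```

```bash
python3 -m inch '{"translation":[[0.4,-0.053,0],[0.4,-0.053,0],[0.4,-0.053,0],[0.3,-0.04,0],[0.198,-0.026,0],[0.198,-0.026,0],[0.198,-0.026,0],[0.198,-0.026,0],[0.198,-0.026,0],[0.198,-0.026,0],[0,0,0]],"twist":[0,0,0,0,0,0,0,0,0,0,0],"jaw":[1,1,1,1,1,1,1,1,1,1,1]}'
python3 snap.py 4 wrist top side
```

```text
t: 7.05
tcp_pos: [0.5341, 0.1031, 0.014]
ee_rot: [0.752, 0.659, 0.0, 0.0]
wrist_force: [-0.8, 0.1, -0.4]
width: 0.0009
tcp fix -28.0 -49.1 z 0.014044397812311753 F [-0.8  0.1 -0.4] t 7.05
wrist part -21.9 -47.5 (array([55. , 31.3]), 72.6) x -40.6 -5.7 y -76.2 -19.1
side part -16.4 -50.3 (array([56.7, 23.3]), 71.8) x -27.3 -2.6 y -78.3 -21.9
```

```bash
python3 - <<'E'
from meas import *
F=np.load("F.npz");O,ex,ey=F["O"],F["ex"],F["ey"]
from bench import robot
o=robot.get_obs();print(o["tcp_pos"],o["qpos"].round(3),R.from_quat(o["ee_rot"]).as_matrix()[:,2].round(3))
for n in("wrist","side","top"):
    z=np.load(n+"4.npz");cm={k:z[k] for k in("mtx","xyz","rotation")};d=z["d"]
    v,u=np.mgrid[0:384,0:512];og,r=rays(cm,np.c_[u.ravel(),v.ravel()],n=="wrist")
    f=-(R.from_quat(cm["rotation"]).apply([0,0,1]))
    P=og+r*(d.ravel()/(r@f))[:,None]; ok=d.ravel()>0
    X=P*1000;fx=(X[:,:2]-O)@ex;fy=(X[:,:2]-O)@ey;zz=X[:,2]
    b=ok&(abs(fy+49)<12)&(fx>-60)&(fx<60)&(zz<60)&(zz>-5)
    print(n)
    for x in range(-60,60,4):
        s=b&(fx>=x)&(fx<x+4)
        if s.any(): print(x,s.sum(),"z",np.percentile(zz[s],[0,25,50,75,100]).round(0))
E
python3 - <<'E'
import cv2,numpy as np
a=cv2.imread("pics/wrist4.png")[140:320,140:380];b=cv2.imread("pics/side4.png")[140:290,140:300]
a=cv2.resize(a,(440,330),interpolation=3);b=cv2.resize(b,(352,330),interpolation=3)
cv2.imwrite("pics/cmp4.png",np.hstack([a,b]))
E
```

```text
[0.53344123 0.10315346 0.01396863] [-0.025  0.582  1.651 -0.     0.908 -1.464] [-0. -0. -1.]
wrist
-60 236 z [ 8. 10. 10. 11. 12.]
-56 232 z [ 9. 10. 10. 11. 12.]
-52 224 z [ 8. 10. 10. 11. 12.]
-48 217 z [ 9. 10. 10. 11. 12.]
-44 219 z [ 8. 10. 10. 11. 12.]
-40 510 z [ 9. 11. 19. 53. 60.]
-36 763 z [ 9. 20. 22. 53. 60.]
-32 233 z [20. 21. 22. 22. 23.]
-28 185 z [20. 21. 22. 22. 23.]
-24 4 z [21. 22. 22. 22. 23.]
16 2 z [10. 10. 10. 10. 10.]
20 9 z [10. 10. 11. 11. 11.]
24 9 z [10. 10. 11. 11. 12.]
28 2 z [10. 10. 10. 10. 10.]
40 2 z [26. 26. 26. 26. 26.]
44 116 z [23. 24. 25. 25. 26.]
48 120 z [23. 24. 25. 25. 26.]
52 91 z [23. 24. 24. 25. 26.]
side
-60 6 z [ 9. 10. 10. 11. 12.]
-56 4 z [ 9. 11. 11. 12. 12.]
-44 1 z [12. 12. 12. 12. 12.]
-28 12 z [19. 20. 22. 23. 25.]
-24 17 z [20. 21. 22. 23. 25.]
-20 23 z [19. 22. 23. 25. 55.]
-16 21 z [19. 22. 23. 25. 26.]
-12 21 z [10. 21. 22. 23. 25.]
-8 34 z [ 7. 12. 17. 21. 25.]
-4 21 z [ 8. 10. 12. 12. 24.]
0 16 z [ 8. 11. 12. 13. 14.]
4 23 z [ 8. 10. 11. 13. 14.]
8 19 z [ 5. 10. 12. 12. 14.]
12 16 z [ 8. 10. 11. 12. 15.]
16 20 z [ 8. 10. 11. 11. 15.]
20 18 z [ 9. 11. 11. 13. 14.]
24 18 z [ 8. 11. 12. 13. 14.]
28 20 z [ 7. 10. 12. 13. 15.]
32 19 z [ 8. 10. 11. 12. 16.]
36 19 z [ 7. 10. 12. 13. 13.]
40 9 z [22. 24. 25. 26. 28.]
44 17 z [22. 24. 25. 26. 28.]
48 20 z [24. 24. 25. 26. 30.]
52 30 z [ 9. 13. 19. 24. 29.]
56 28 z [-3.  1.  3. 10. 14.]
top
40 3 z [22. 23. 25. 25. 26.]
44 16 z [19. 23. 24. 24. 26.]
48 15 z [21. 23. 24. 25. 26.]
52 8 z [20. 22. 22. 22. 26.]
56 10 z [-4. -2. -1.  6. 10.]
```

View pics/cmp4.png

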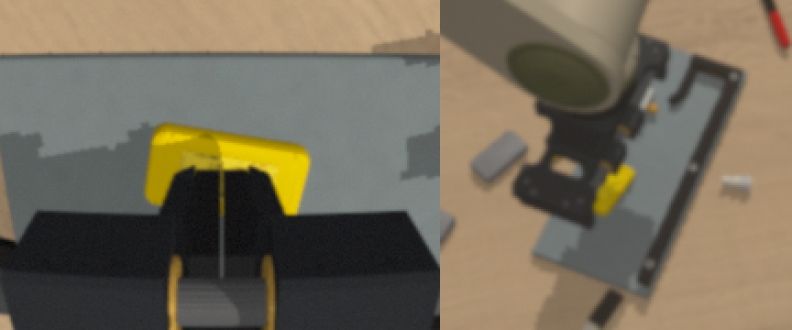

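Run:
```python
from meas import *
F=np.load("F.npz");O,ex,ey=F["O"],F["ex"],F["ey"]
z=np.load("wrist4.npz");cm={k:z[k] for k in("mtx","xyz","rotation")};d=z["d"];im=z["im"]
f=-(R.from_quat(cm["rotation"]).apply([0,0,1]))
for u in(254,268):
  for v in range(222,252,2):
    og,r=rays(cm,(u,v),True);P=(og+r[0]*d[v,u]/(r[0]@f))*1000;q=P[:2]-O
    print(u,v,im[v,u],"fix",(q@ex).round(1),(q@ey).round(1),"z",P[2].round(1))
```

```text
254 222 [174 147   0] fix -31.7 -53.3 z 22.1
254 224 [156 136  19] fix -30.4 -53.3 z 22.1
254 226 [158 139  34] fix -28.8 -53.3 z 21.7
254 228 [173 151  34] fix -27.2 -53.3 z 21.1
254 230 [158 139  31] fix -26.1 -53.3 z 21.7
254 232 [99 87 26] fix -24.3 -53.4 z 21.0
254 234 [25 25 19] fix -35.2 -52.8 z 46.2
254 236 [17 16 17] fix -35.7 -52.7 z 49.6
254 238 [21 20 21] fix -35.3 -52.7 z 51.3
254 240 [21 23 22] fix -35.3 -52.7 z 53.6
254 242 [16 15 19] fix -35.4 -52.6 z 55.9
254 244 [21 18 20] fix -35.1 -52.6 z 57.6
254 246 [21 20 19] fix -35.1 -52.5 z 59.8
254 248 [18 17 17] fix -35.9 -52.5 z 63.4
254 250 [19 18 20] fix -36.3 -52.4 z 66.1
268 222 [232 203   0] fix -31.7 -44.6 z 22.0
268 224 [229 199   0] fix -29.8 -44.6 z 20.9
268 226 [225 196   6] fix -29.0 -44.6 z 22.1
268 228 [233 213  44] fix -27.4 -44.6 z 21.6
268 230 [223 198  44] fix -26.1 -44.6 z 21.9
268 232 [127 111  31] fix -24.8 -44.6 z 22.0
268 234 [24 21 21] fix -35.7 -45.3 z 47.3
268 236 [20 16 17] fix -35.0 -45.3 z 48.4
268 238 [21 20 15] fix -35.7 -45.4 z 52.2
268 240 [18 16 17] fix -35.5 -45.4 z 54.0
268 242 [20 20 20] fix -34.7 -45.4 z 54.7
268 244 [21 16 17] fix -35.8 -45.6 z 59.0
268 246 [17 18 19] fix -35.4 -45.6 z 60.3
268 248 [20 19 22] fix -36.1 -45.7 z 63.7
268 250 [22 21 19] fix -36.1 -45.7 z 65.8
```

The wrist depth shows the finger tips' lower edge at z ≈ 46 mm while the TCP reads 14 mm. That is why the fingers passed clean over the part. I'll back off beyond the deck edge and lower in small steps, watching the force, to find the true tip height.

```bash
python3 -m inch '{"translation":[[-0.9,0.12,0],[-0.9,0.12,0],[-0.9,0.12,0],[0,0,-0.2],[0,0,-0.2],[0,0,-0.1],[0,0,0]],"twist":[0,0,0,0,0,0,0],"jaw":[1,1,1,1,1,1,1]}'
python3 - <<'E'
from meas import *
from bench import imaging,robot
print(robot.get_obs()["wrist_force"])
F=np.load("F.npz");O,ex,ey=F["O"],F["ex"],F["ey"]
cm=imaging.camera_model("wrist");im,d=imaging.grab_frame("wrist");cv2.imwrite("pics/w5.png",im[:,:,::-1])
f=-(R.from_quat(cm["rotation"]).apply([0,0,1]))
for v in range(200,262,4):
    u=254;og,r=rays(cm,(u,v),True);P=(og+r[0]*d[v,u]/(r[0]@f))*1000;q=P[:2]-O
    print(v,im[v,u],"fix",(q@ex).round(1),"z",P[2].round(1),d[v,u].round(3))
print(cm["xyz"])
E
```

```text
t: 7.9
tcp_pos: [0.48, 0.1102, 0.0036]
ee_rot: [0.752, 0.659, -0.0, -0.0]
wrist_force: [0.7, 0.6, -0.5]
width: 0.0004
[ 0.69983361  0.64091866 -0.45436116]
200 [181 152 118] fix -97.2 z 1.7 0.189
204 [178 151 119] fix -94.0 z 0.4 0.192
208 [180 152 119] fix -91.4 z 0.8 0.192
212 [182 154 122] fix -88.5 z 0.5 0.193
216 [182 154 120] fix -85.7 z 0.7 0.194
220 [183 153 120] fix -82.8 z 0.5 0.195
224 [173 144 112] fix -80.0 z 0.6 0.196
228 [175 148 115] fix -77.1 z 0.6 0.197
232 [108  91  71] fix -73.8 z -0.0 0.198
236 [15 14 17] fix -90.1 z 39.0 0.156
240 [18 20 20] fix -89.6 z 42.7 0.153
244 [16 16 18] fix -89.7 z 47.4 0.148
248 [18 17 15] fix -90.2 z 52.6 0.143
252 [22 19 18] fix -90.6 z 57.2 0.138
256 [20 18 22] fix -90.0 z 60.0 0.136
260 [22 22 21] fix -90.4 z 64.3 0.132
[0.40329254 0.12008396 0.18046787]
```

The desk is visible right under the tips, and the tips are at about z = 35 with the TCP reading 3.6 mm. The offset is about 32 mm in both checks. I'll lower stepwise to a reading of about -18 mm, watching the force.

```bash
python3 -m inch '{"translation":[[0,0,-0.2],[0,0,-0.1],[0,0,0]],"twist":[0,0,0],"jaw":[1,1,1]}'
python3 -m inch '{"translation":[[0,0,-0.15],[0,0,-0.15],[0,0,0]],"twist":[0,0,0],"jaw":[1,1,1]}'
python3 -m inch '{"translation":[[0,0,-0.15],[0,0,-0.15],[0,0,0],[0,0,0]],"twist":[0,0,0,0],"jaw":[1,1,1,1]}'
```

```text
t: 8.25
tcp_pos: [0.4795, 0.1103, -0.0023]
ee_rot: [0.752, 0.659, -0.0, -0.0]
wrist_force: [0.8, 0.2, -0.0]
width: 0.0003
t: 8.55
tcp_pos: [0.4794, 0.1103, -0.0084]
ee_rot: [0.752, 0.659, -0.0, -0.0]
wrist_force: [-0.8, 0.5, -0.0]
width: 0.0006
t: 8.95
tcp_pos: [0.4796, 0.1103, -0.014]
ee_rot: [0.752, 0.659, -0.0, -0.0]
wrist_force: [0.0, 0.4, -1.1]
width: 0.0004
```

```bash
python3 -m inch '{"translation":[[0,0,-0.15],[0,0,0]],"twist":[0,0],"jaw":[1,1]}'
python3 - <<'E'
from meas import *
from bench import imaging
F=np.load("F.npz");O,ex,ey=F["O"],F["ex"],F["ey"]
cm=imaging.camera_model("wrist");im,d=imaging.grab_frame("wrist")
f=-(R.from_quat(cm["rotation"]).apply([0,0,1]))
for v in range(228,240,1):
    u=254;og,r=rays(cm,(u,v),True);P=(og+r[0]*d[v,u]/(r[0]@f))*1000;q=P[:2]-O
    print(v,im[v,u],"fix",(q@ex).round(1),"z",P[2].round(1))
E
python3 -m inch '{"translation":[[0.4,-0.053,0],[0.4,-0.053,0],[0.4,-0.053,0],[0.3,-0.04,0],[0.198,-0.026,0],[0.198,-0.026,0],[0.198,-0.026,0],[0,0,0]],"twist":[0,0,0,0,0,0,0,0],"jaw":[1,1,1,1,1,1,1,1]}'
python3 snap.py 6 wrist side
```

```text
t: 9.15
tcp_pos: [0.4795, 0.1104, -0.0172]
ee_rot: [0.752, 0.659, -0.0, -0.0]
wrist_force: [-0.1, 0.6, 1.3]
width: 0.0002
228 [136 115  91] fix -86.9 z -0.2
229 [136 116  89] fix -86.7 z 0.9
230 [135 114  88] fix -86.1 z 1.0
231 [124 106  82] fix -85.2 z 0.4
232 [84 73 57] fix -84.5 z 0.4
233 [39 35 30] fix -90.8 z 14.7
234 [13 14  9] fix -90.5 z 15.4
235 [15 15 18] fix -91.0 z 17.7
236 [17 15 16] fix -90.9 z 18.7
237 [16 16 17] fix -90.5 z 19.1
238 [19 17 16] fix -90.8 z 20.8
239 [21 18 19] fix -90.7 z 21.7
t: 10.0
tcp_pos: [0.5219, 0.1047, -0.017]
ee_rot: [0.752, 0.659, 0.0, 0.0]
wrist_force: [-0.2, -0.5, 0.1]
width: 0.0007
tcp fix -40.3 -49.0 z -0.016961697181053746 F [-0.2 -0.5  0.1] t 10.0
side part -13.1 -46.3 (array([56. , 30.1]), 81.5) x -28.3 2.1 y -74.4 -18.2
```

The part now moves with the fingers and is square to within about 1°, at x ≈ -13. I'll continue slowly to the rail.

```bash
python3 -m inch '{"translation":[[0.198,-0.026,0],[0.198,-0.026,0],[0.198,-0.026,0],[0.198,-0.026,0],[0.198,-0.026,0],[0.198,-0.026,0],[0.198,-0.026,0],[0.198,-0.026,0],[0.198,-0.026,0],[0.1,-0.013,0],[0,0,0]],"twist":[0,0,0,0,0,0,0,0,0,0,0],"jaw":[1,1,1,1,1,1,1,1,1,1,1]}'
python3 snap.py 7 side
python3 -m inch '{"translation":[[0.1,-0.013,0],[0.1,-0.013,0],[0,0,0]],"twist":[0,0,0],"jaw":[1,1,1]}'
python3 snap.py 8 side top
```

```text
t: 11.2
tcp_pos: [0.5594, 0.0998, -0.017]
ee_rot: [0.752, 0.659, 0.0, 0.0]
wrist_force: [0.2, 0.5, 0.4]
width: 0.0005
tcp fix -2.4 -49.0 z -0.01701182896775729 F [0.2 0.5 0.4] t 11.2
side part 25.3 -46.4 (array([56.3, 30.6]), 80.4) x 9.4 40.6 y -74.6 -18.4
t: 11.55
tcp_pos: [0.5632, 0.0993, -0.017]
ee_rot: [0.752, 0.659, -0.0, -0.0]
wrist_force: [-0.2, 0.7, 0.3]
width: 0.0002
tcp fix 1.4 -48.9 z -0.017017943804127286 F [-0.2  0.7  0.3] t 11.55
side part 28.2 -46.7 (array([55.9, 28.7]), 80.4) x 13.2 42.8 y -74.6 -19.0
```

```bash
python3 -m inch '{"translation":[[0.1,-0.013,0],[0,0,0]],"twist":[0,0],"jaw":[1,1]}'
python3 -m inch '{"translation":[[0.1,-0.013,0],[0,0,0]],"twist":[0,0],"jaw":[1,1]}'
python3 snap.py 9 side
```

```text
t: 11.85
tcp_pos: [0.5632, 0.0993, -0.0171]
ee_rot: [0.752, 0.659, -0.002, -0.002]
wrist_force: [-10.5, -0.8, 6.5]
width: 0.0003
t: 12.05
tcp_pos: [0.5632, 0.0993, -0.0171]
ee_rot: [0.752, 0.659, -0.004, -0.003]
wrist_force: [-21.3, -0.1, 15.2]
width: 0.0001
tcp fix 1.3 -48.9 z -0.017146940625916103 F [-21.3  -0.1  15.2] t 12.05
side part 28.6 -46.8 (array([56.8, 27.8]), 80.4) x 14.5 42.8 y -74.8 -18.4
```

```bash
python3 -m inch '{"translation":[[-0.2,0.026,0],[-0.5,0.066,0],[-0.5,0.066,0.3],[-0.5,0.066,0.5],[0,0,0.8],[0,0,0.8],[0,0,0]],"twist":[0,0,0,0,0,0,0],"jaw":[1,1,1,1,1,1,1]}'
python3 snap.py 10 wrist side top
python3 - <<'E'
import cv2,numpy as np
a=cv2.imread("pics/wrist10.png")[140:320,140:380];b=cv2.imread("pics/side10.png")[140:290,160:300]
cv2.imwrite("pics/cmp10.png",np.hstack([cv2.resize(a,(440,330),interpolation=3),cv2.resize(b,(308,330),interpolation=3)]))
E
```

```text
t: 12.8
tcp_pos: [0.5343, 0.1033, 0.0332]
ee_rot: [0.752, 0.659, 0.002, 0.001]
wrist_force: [0.5, -0.2, -0.4]
width: 0.0001
tcp fix -27.8 -48.8 z 0.03319245398867683 F [ 0.5 -0.2 -0.4] t 12.8
side part 28.7 -46.1 (array([56.8, 30.4]), 82.7) x 13.5 44.0 y -74.6 -17.8
```

View pics/cmp10.png

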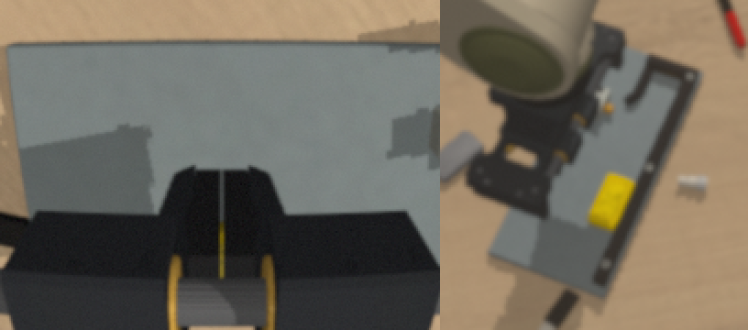

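The part is now flat on the rail: in the right crop at (610,200) the side camera gives an angle of 82.7° against the fixture's 82.5°. In my frame the flush centre reads x ≈ 28.7. Next I go behind its -y end.

```bash
python3 -m inch '{"translation":[[0.58,-0.77,0],[0.58,-0.77,0],[0.58,-0.77,0],[0.58,-0.77,0],[0,0,-0.6],[0,0,-0.7],[0,0,-0.7],[0,0,-0.3],[0,0,-0.2],[0,0,0]],"twist":[0,0,0,0,0,0,0,0,0,0],"jaw":[1,1,1,1,1,1,1,1,1,1]}'
python3 snap.py 11 side
```

```text
t: 13.95
tcp_pos: [0.5794, 0.042, -0.0193]
ee_rot: [0.752, 0.659, -0.0, -0.0]
wrist_force: [0.3, 0.3, -0.3]
width: 0.0002
tcp fix 24.9 -103.6 z -0.019270707218677727 F [ 0.3  0.3 -0.3] t 13.95
```

```bash
python3 -m inch '{"translation":[[0.033,0.248,0],[0.033,0.248,0],[0.033,0.248,0],[0.033,0.248,0],[0.033,0.248,0],[0.033,0.248,0],[0.033,0.248,0],[0.033,0.248,0],[0,0,0]],"twist":[0,0,0,0,0,0,0,0,0],"jaw":[1,1,1,1,1,1,1,1,1]}'
python3 snap.py 12 side top wrist
```

```text
t: 14.9
tcp_pos: [0.5848, 0.0821, -0.0191]
ee_rot: [0.752, 0.659, 0.0, -0.0]
wrist_force: [0.3, 0.2, -0.8]
width: 0.0003
tcp fix 25.0 -63.2 z -0.019078670426798817 F [ 0.3  0.2 -0.8] t 14.9
wrist part 25.7 -21.2 (array([56.8, 31.4]), 80.7) x 10.1 42.3 y -49.3 6.8
```

```bash
python3 -m inch '{"translation":[[0.045,0.246,0],[0.045,0.246,0],[0.045,0.246,0],[0.045,0.246,0],[0.045,0.246,0],[0.045,0.246,0],[0.045,0.246,0],[0.045,0.246,0],[0,0,0]],"twist":[0,0,0,0,0,0,0,0,0],"jaw":[1,1,1,1,1,1,1,1,1]}'
python3 snap.py 13 wrist
```

```text
t: 15.95
tcp_pos: [0.5922, 0.1214, -0.019]
ee_rot: [0.752, 0.659, 0.0, 0.0]
wrist_force: [-0.0, -0.2, 1.0]
width: 0.0004
tcp fix 27.2 -23.2 z -0.018957534923476876 F [-0.  -0.2  1. ] t 15.95
wrist part 26.3 18.8 (array([56.3, 31.9]), 82.1) x 10.2 42.4 y -9.3 46.8
```

```bash
python3 -m inch '{"translation":[[0.041,0.247,0],[0.041,0.247,0],[0.041,0.247,0],[0.041,0.247,0],[0.041,0.247,0],[0.041,0.247,0],[0.041,0.247,0],[0.041,0.247,0],[0.041,0.247,0],[0,0,0]],"twist":[0,0,0,0,0,0,0,0,0,0],"jaw":[1,1,1,1,1,1,1,1,1,1]}'
python3 snap.py 14 wrist
```

```text
t: 17.0
tcp_pos: [0.5996, 0.1659, -0.0189]
ee_rot: [0.752, 0.659, 0.0, 0.0]
wrist_force: [0.5, 1.0, 0.3]
width: 0.0007
tcp fix 28.7 21.8 z -0.01894685555931431 F [0.5 1.  0.3] t 17.0
wrist part 26.1 63.9 (array([56.7, 31.5]), 81.0) x 10.4 42.5 y 35.7 91.9
```

```bash
python3 -m inch '{"translation":[[0.033,0.248,0],[0.033,0.248,0],[0.033,0.248,0],[0.02,0.15,0],[0,0,0]],"twist":[0,0,0,0,0],"jaw":[1,1,1,1,1]}'
python3 -m inch '{"translation":[[0.013,0.1,0],[0.013,0.1,0],[0,0,0]],"twist":[0,0,0],"jaw":[1,1,1]}'
python3 snap.py 15 wrist
```

```text
t: 17.55
tcp_pos: [0.6018, 0.1836, -0.019]
ee_rot: [0.752, 0.659, 0.0, 0.0]
wrist_force: [-0.5, -0.5, -0.3]
width: 0.0002
t: 17.85
tcp_pos: [0.6023, 0.1872, -0.019]
ee_rot: [0.752, 0.659, 0.0, -0.0]
wrist_force: [0.1, -0.3, -0.1]
width: 0.0003
tcp fix 28.6 43.4 z -0.019001692399824674 F [ 0.1 -0.3 -0.1] t 17.85
wrist part 25.8 85.2 (array([56.6, 32. ]), 80.9) x 10.1 42.4 y 57.1 113.4
```

```bash
python3 -m inch '{"translation":[[0.013,0.1,0],[0,0,0]],"twist":[0,0],"jaw":[1,1]}'
python3 -m inch '{"translation":[[0.013,0.1,0],[0,0,0]],"twist":[0,0],"jaw":[1,1]}'
python3 snap.py 16 wrist
```

```text
t: 18.1
tcp_pos: [0.6025, 0.1889, -0.019]
ee_rot: [0.752, 0.659, -0.0, 0.0]
wrist_force: [0.0, -1.6, 0.9]
width: 0.0007
t: 18.3
tcp_pos: [0.6026, 0.1891, -0.019]
ee_rot: [0.752, 0.659, -0.002, 0.001]
wrist_force: [-2.7, -11.5, 2.3]
width: 0.0002
tcp fix 28.6 45.2 z -0.018978826128126028 F [ -2.7 -11.5   2.3] t 18.3
wrist part 25.7 86.5 (array([56.3, 31.9]), 81.1) x 10.1 42.3 y 58.6 114.5
```

The part is against the stop (11 N). I'll drag it lightly towards the rail while it is still pressed, then retreat and look.

```bash
python3 -m inch '{"translation":[[0.06,-0.008,0],[0.06,-0.008,0],[0,0,0]],"twist":[0,0,0],"jaw":[1,1,1]}'
python3 -m inch '{"translation":[[-0.033,-0.248,0],[-0.1,-0.75,0],[-0.066,-0.5,0.5],[0,0,1],[-1,0.13,1],[-1,0.13,1],[-1,0.13,1],[-1,0.13,0.5],[0,0,0]],"twist":[0,0,0,0,0,0,0,0,0],"jaw":[1,1,1,1,1,1,1,1,1]}'
python3 snap.py 17 wrist side top
python3 - <<'E'
import cv2,numpy as np
a=cv2.imread("pics/wrist17.png")[140:320,200:440];b=cv2.imread("pics/side17.png")[140:290,160:300]
cv2.imwrite("pics/cmp17.png",np.hstack([cv2.resize(a,(480,360),interpolation=3),cv2.resize(b,(308,360),interpolation=3)]))
E
```

```text
t: 18.65
tcp_pos: [0.6034, 0.1889, -0.0193]
ee_rot: [0.752, 0.659, -0.003, -0.001]
wrist_force: [-9.9, -10.3, 5.7]
width: 0.0006
t: 19.55
tcp_pos: [0.5206, 0.1712, 0.0832]
ee_rot: [0.752, 0.659, 0.001, 0.001]
wrist_force: [1.1, -0.5, 0.8]
width: 0.0005
tcp fix -50.3 16.7 z 0.08321185295209224 F [ 1.1 -0.5  0.8] t 19.55
wrist part 10.9 85.5 (array([49.3,  2.9]), 82.2) x 9.4 12.4 y 60.8 110.1
side part 27.7 86.6 (array([60.1, 32.6]), 82.3) x 11.4 44.0 y 56.6 116.6
top part 29.0 88.1 (array([29.5, 58.7]), 1.1) x 11.1 43.2 y 59.4 116.3
```

View pics/cmp17.png

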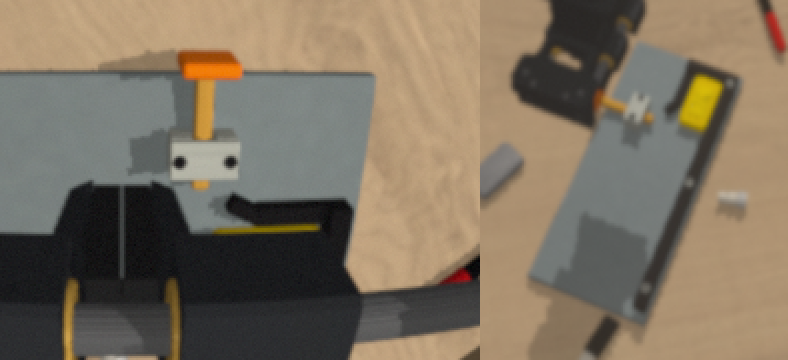

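```bash
python3 -m inch '{"translation":[[-0.69,0.53,0.75],[-0.69,0.53,0.75],[-0.69,0.53,0.75],[-0.69,0.53,0.75],[0,0,0]],"twist":[0,0,0,0,0],"jaw":[1,1,1,1,1]}'
python3 snap.py 18 wrist side top
python3 - <<'E'
from meas import *
F=np.load("F.npz");O,ex,ey=F["O"],F["ex"],F["ey"]
im,cm,hsv=measure("wrist18.npz")
# rectified overhead map of pocket at z=21mm (0.25 mm/px)
K=cm["mtx"];Rm=R.from_quat(cm["rotation"]).as_matrix()
gx,gy=np.meshgrid(np.arange(125,25,-.17),np.arange(60,-100,-.27)) # cols: fy descending, rows: fx descending
def mp(z):
    gy_,gx_=np.meshgrid(np.arange(130,30,-.2),np.arange(60,-90,-.3),indexing='xy')
    W=(O+gx_[...,None]*ex+gy_[...,None]*ey)/1000;P=np.dstack([W,np.full(gx_.shape,z)])-cm["xyz"];c=P@Rm;c=c*[1,-1,-1]
    r=np.hypot(c[...,0],c[...,1]);th=np.arctan2(r,c[...,2]);s=th/r
    return cv2.remap(im,(K[0,2]+K[0,0]*c[...,0]*s).astype(np.float32),(K[1,2]+K[1,1]*c[...,1]*s).astype(np.float32),cv2.INTER_CUBIC)
a=im[140:300,220:420]
cv2.imwrite("pics/cmp18.png",cv2.resize(a,(750,600),interpolation=3)[:,:,::-1])
E
```

```text
t: 20.2
tcp_pos: [0.4664, 0.2144, 0.1421]
ee_rot: [0.752, 0.659, 0.001, 0.0]
wrist_force: [0.4, -0.4, 0.4]
width: 0.0002
tcp fix -109.7 52.4 z 0.14213032900893002 F [ 0.4 -0.4  0.4] t 20.2
side part 27.8 86.6 (array([60. , 32.8]), 82.6) x 11.4 44.2 y 56.6 116.6
top part 27.3 87.8 (array([57.1, 32. ]), 83.0) x 11.1 43.2 y 59.4 116.3
```

View pics/cmp18.png

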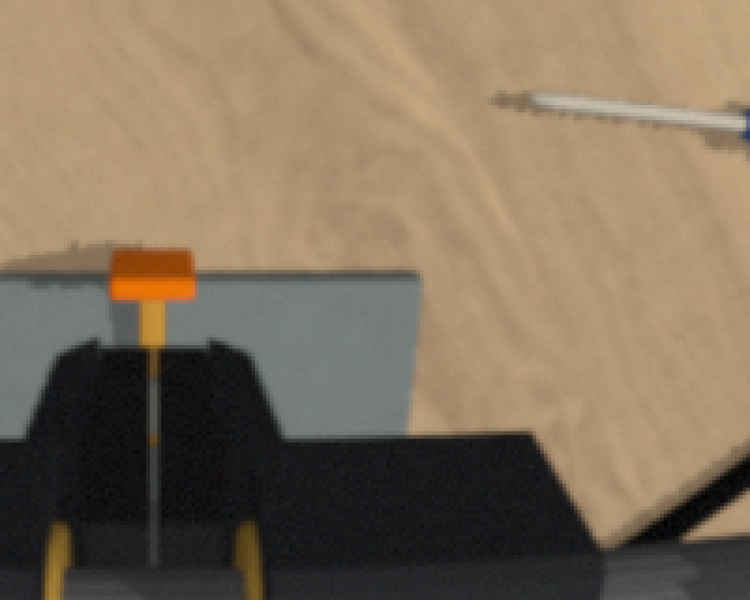

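The fingers hide the pocket here. The tab shows at crop (152,275), directly ahead of the fingers. The side camera puts the seated part at y = 86.6 with its far edge at 44.2, against 44.0 when it was flush on the rail. So it is home, and I'll lower and push the tab.

```bash
python3 -m inch '{"translation":[[0,0,-1],[0,0,-1],[0,0,-1],[0,0,-1],[0,0,-1],[0,0,-1],[0,0,-0.8],[0,0,-0.5],[0,0,-0.4],[0,0,0]],"twist":[0,0,0,0,0,0,0,0,0,0],"jaw":[1,1,1,1,1,1,1,1,1,1]}'
python3 -m inch '{"translation":[[0.3,-0.04,0],[0.3,-0.04,0],[0.2,-0.026,0],[0.2,-0.026,0],[0.2,-0.026,0],[0.2,-0.026,0],[0.2,-0.026,0],[0.2,-0.026,0],[0.2,-0.026,0],[0.2,-0.026,0],[0,0,0]],"twist":[0,0,0,0,0,0,0,0,0,0,0],"jaw":[1,1,1,1,1,1,1,1,1,1,1]}'
python3 -m inch '{"translation":[[0.2,-0.026,0],[0.2,-0.026,0],[0.1,-0.013,0],[0,0,0]],"twist":[0,0,0,0],"jaw":[1,1,1,1]}'
python3 snap.py 19 side
```

```text
t: 21.35
tcp_pos: [0.4657, 0.2132, -0.014]
ee_rot: [0.752, 0.659, -0.001, -0.0]
wrist_force: [0.1, 0.1, 0.1]
width: 0.0005
t: 22.45
tcp_pos: [0.5106, 0.2077, -0.013]
ee_rot: [0.752, 0.659, 0.0, 0.0]
wrist_force: [0.1, 0.5, -0.9]
width: 0.0004
t: 22.85
tcp_pos: [0.5204, 0.2065, -0.013]
ee_rot: [0.752, 0.659, 0.0, 0.0]
wrist_force: [-0.4, 0.6, -0.7]
width: 0.0007
tcp fix -55.1 51.7 z -0.01298527063324089 F [-0.4  0.6 -0.7] t 22.85
side part 27.5 86.3 (array([60.8, 33.3]), 82.7) x 10.8 44.2 y 55.7 116.6
```

```bash
python3 -m inch '{"translation":[[0.1,-0.013,0],[0,0,0]],"twist":[0,0],"jaw":[1,1]}'
python3 -m inch '{"translation":[[0.1,-0.013,0],[0,0,0]],"twist":[0,0],"jaw":[1,1]}'
```

```text
t: 23.1
tcp_pos: [0.5222, 0.2062, -0.0129]
ee_rot: [0.752, 0.659, 0.0, 0.0]
wrist_force: [0.0, 0.4, -0.3]
width: 0.0002
t: 23.3
tcp_pos: [0.5228, 0.2062, -0.0131]
ee_rot: [0.752, 0.659, -0.001, -0.001]
wrist_force: [-6.9, 0.9, 4.5]
width: 0.0006
```

```bash
python3 snap.py 20 wrist
python3 - <<'E'
from meas import *
F=np.load("F.npz");O,ex,ey=F["O"],F["ex"],F["ey"]
im,cm,hsv=measure("wrist20.npz")
o=cv2.inRange(hsv,(5,150,100),(18,255,255));c=big(o);Q=onplane(cm,c,.0375,True)*1000-O
print("tab",(Q@ex).min(),(Q@ex).max(),(Q@ey).min(),(Q@ey).max(),c.mean(0))
E
```

```text
tcp fix -52.8 51.7 z -0.013073509317855656 F [-6.9  0.9  4.5] t 23.3
wrist part 16.8 61.6 (array([ 5.4, 19.7]), 84.6) x 6.9 26.6 y 58.9 64.6Traceback (most recent call last):
  File "<stdin>", line 4, in <module>
  File "h.py", line 18, in big
    if near is None: c=max(cs,key=cv2.contourArea)
                       ~~~^^^^^^^^^^^^^^^^^^^^^^^^
ValueError: max() iterable argument is empty
```

The force has reached 7 N, with about 37 mm of estimated travel. One more firm nudge, then I'll back off, lift and verify.

```bash
python3 -m inch '{"translation":[[0.08,-0.01,0],[0,0,0]],"twist":[0,0],"jaw":[1,1]}'
python3 -m inch '{"translation":[[-0.3,0.04,0],[-0.7,0.09,0],[-1,0.13,0],[-0.5,0.066,0.8],[0,0,1],[0,0,1],[0,0,1],[0,0,1],[0,-1,1],[0,-1,0],[0,-1,0],[0,0,0]],"twist":[0,0,0,0,0,0,0,0,0,0,0,0],"jaw":[1,1,1,1,1,1,1,1,1,1,1,1]}'
python3 -m inch '{"translation":[[-0.7,-1,0],[-0.7,-1,0],[-0.7,-1,0],[0,0,0]],"twist":[0,0,0,0],"jaw":[1,1,1,1]}'
python3 snap.py 21 wrist side top
python3 - <<'E'
from meas import *
F=np.load("F.npz");O,ex,ey=F["O"],F["ex"],F["ey"]
for n in("wrist","top","side"):
    im,cm,hsv=measure(n+"21.npz");o=cv2.inRange(hsv,(3,170,90),(16,255,255))
    for c in cv2.findContours(o,cv2.RETR_EXTERNAL,cv2.CHAIN_APPROX_NONE)[0]:
        if cv2.contourArea(c)<8: continue
        Q=onplane(cm,c[:,0],.0375,n=="wrist")*1000-O
        if abs(Q@ex).max()<110: print(n,"orange x",(Q@ex).min().round(1),(Q@ex).max().round(1),"y",(Q@ey).min().round(1),(Q@ey).max().round(1))
a=cv2.imread("pics/wrist21.png")[120:300,240:460];b=cv2.imread("pics/top21.png")[140:250,200:360]
cv2.imwrite("pics/cmp21.png",np.hstack([cv2.resize(a,(430,352),interpolation=3),cv2.resize(b,(360,352),interpolation=3)]))
E
```

```text
t: 23.55
tcp_pos: [0.5227, 0.2062, -0.0132]
ee_rot: [0.752, 0.659, -0.003, -0.002]
wrist_force: [-15.0, 2.1, 9.6]
width: 0.0005
t: 24.75
tcp_pos: [0.476, 0.1508, 0.1033]
ee_rot: [0.753, 0.658, 0.0, 0.0]
wrist_force: [-0.9, -0.4, 0.1]
width: 0.0006
t: 25.15
tcp_pos: [0.4327, 0.0916, 0.1031]
ee_rot: [0.753, 0.658, -0.0, -0.0]
wrist_force: [0.3, 0.0, -0.4]
width: 0.0004
tcp fix -126.9 -73.7 z 0.10305368221087216 F [ 0.3  0.  -0.4] t 25.15
wrist part 36.7 89.4 (array([50.9, 15.2]), 82.8) x 29.0 44.2 y 63.9 114.8
side part 27.7 86.2 (array([60.8, 32.8]), 82.6) x 11.4 44.2 y 55.7 116.6
top part 27.3 87.8 (array([57.2, 32. ]), 83.0) x 11.1 43.2 y 59.2 116.3
wrist orange x -53.8 -33.7 y 31.8 63.2
top orange x -41.1 -36.2 y 42.1 61.7
side orange x -38.9 -34.8 y 40.4 59.8
```

View pics/cmp21.png

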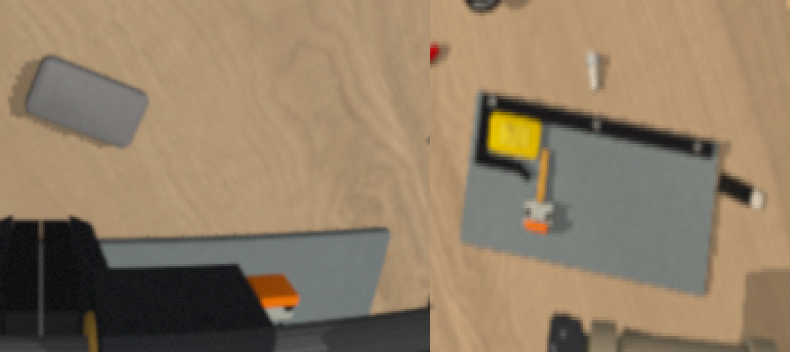

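The top view (right crop) shows the part in the pocket at (515,135) with the brass bolt in behind its end at (544,175). The tab is up against the housing, its near face now at about -41 mm, from about -78 mm before. The memory stick and adapter look unmoved, and the arm is clear.

```bash
python3 -c "
from bench import robot
print(robot.get_obs()['t']);robot.close_job()"
```

```text
25.3
the job is handed in; nothing more can be done
```

I pushed the controller flat onto the back rail and slid it along the rail until its end met the stop. I then pushed the orange tab to shoot the bolt and handed the job in at t = 25.3 s of the 51 s allowed; no verdict came back.

**Last checks**
- **Against the stop:** the wrist force rose to about 11 N when the part met the end stop. The side camera puts its centre at y ≈ 86 mm, where the seat is 87 and at least 84 is needed.
- **Angle:** the part lies within about 0.5° of the rail.
- **Against the rail:** the side camera puts the far edge at 44.2 mm, against 44.0 mm when the part first lay flush on the rail.
- **Bolt:** the tab moved about 37 mm and ended in a firm stop at 15 N, so the bolt is fully in.
- **Robot and bystanders:** the arm was clear at hand-in. In the last pictures the adapter and memory stick looked unmoved; I did not measure any of the loose things.

**What failed or disagreed**
- **First two pushes:** they passed over the part without touching it. The finger tips sat about 32 mm higher than the TCP reading said. I found this from the wrist camera's depth picture and lowered to match.
- **Part position across the pocket:** I could not confirm this directly. My final x readings were 27.3 (top) and 27.7 mm (side), against 30 nominal and 27 required. My frame reads about 1.3 mm low, and the part's outline came out a few mm too large in the pocket. I relied on the far-edge match instead.

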